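# Empty and close the split moulds

### The arm

A 6-joint arm with a two-finger parallel gripper is mounted at the origin on a cart in front of the work surface, level with it; the furniture and walls round the work are solid. World frame = base frame: x ahead of the robot, y to its left, z up, the work surface at z = 0. Lengths are in m, angles in rad, forces in N, time in s.
With the tool pointing down it reaches from about 0.3 to 0.775 m from the base axis. Payload 14.6 kg.
Tool frame: the origin (TCP) lies midway between the tips of the shut fingers; the grasp point (between the pads) lies 19 mm behind it; z points along the fingers, y is the line along which they close (so a half turn about z gives the same grasp; the last joint's range is limited). The gripper opens to 85 mm and grips with 20 to 120 N. Pads are 22 mm wide; open, the fingers measure 114 mm over their backs; the gripper's body (76 mm by 85 mm) begins 54 mm behind the grasp point. The pads swing forward as they close: fully open they stand 13 mm farther back than shut.
Start: joints at [1.069, 0.3, 1.521, -0, 1.321, -0.067], TCP at [0.232, 0.499, 0.231] pointing down, gripper open.
Joint ranges: [-3.03, 3.03], [-0.79, 2.21], [0.23, 2.52], [-1.04, 4.18], [0, 3.07], [-2.55, 2.55]. Speed limits (rad/s): [2.22, 2.22, 2.57, 3.14, 3.14, 3.14].

### API

Orientations are given as a rotation vector (axis times angle).
In Python, from station import telemetry, vision, bot, finder gives the robot as it stands. The module is installed in compiled form; this text tells all that it offers.
- The arm moves only by the shell command python3 -m pendant 'ROWS' [FORCE]. ROWS is JSON, one flat list of numbers, 7 for each row, row after row: the shift along the tool's x, y, z in mm, then the turn, a rotation vector about the tool's x, y, z in rad, then the finger opening in mm, from 0 to 85.4. A call has 1 to 12 rows; each row shifts and turns the commanded pose from where the row before left it, along the tool's axes as they then stand; what a row does not reach is not made up. A row lasts 1/10 s, in which the tool goes at most 50 mm and 8.59 degrees, less where a joint would pass 70% of its speed; a pose out of reach is approached as far as the arm can. A call is refused whole if a number of a shift passes 50 or a number of a turn 0.15, either way. A call with a gripper value outside its range is refused whole. The fingers move at their own pace and stop on an object; FORCE is the grip in N (left out, the last holds). Time passes only in rows, so rows that do not move let the fingers close. It gives the time, the measured TCP pose, the force, the opening and the grip force at its end, in the units of the state.
- telemetry.state(): the state, without advancing time (a new reading comes with each control period).
- vision.grab_frame(name): name is "side" or "top" or "wrist"; returns (picture, depth): 384x512x3 uint8, red, green, blue; 384x512 float32, m along the optical axis (not along the pixel's ray), 0 where there is no reading.
- vision.camera_params(name): a dict with "vfov" (degrees; the focal length in pixels is half the picture's height over the tangent of half this angle, whatever the lens; pixels are square), "cx", "cy" (the principal point, pixels), "extrinsics" (4x4, takes a point from world to camera coordinates); the wrist camera has in their place "tool_from_camera" (4x4, takes a point from camera to tool coordinates, whose origin is the TCP and whose axes are the flange's). Camera axes: x right, y down, z forward; pixel columns grow to the right and rows downward; lengths in m; the calibration is good to about 2 mm. A picture is of the moment at which its call begins: read the wrist's pose just before it. camera_params takes no time and is no camera call.
- bot.hand_in(): hands the job in; it is judged then, once.
Trained networks look in the newest picture that a camera, given by its name, has taken for a name from the list of things; names that differ only in an ending like _2 or _b are one class to them, and where a whole thing is asked for, a point or a joint stands for the part that bears it (a point fixed in the world has none). Each returns a list of dicts, best first, with "conf" (0 to 1); they miss things now and then, are a little off and sometimes report something else, mostly with a low value. They report only what shows in the picture. A call takes as long as a camera call.
- finder.find_in(camera, target): "box" ([left, top, right, bottom] as shares, 0 to 1, of the picture: columns of its width, rows of its height, round what is visible of it).
- finder.cut_out(camera, target): "mask" (384x512 bool, what is visible of it) and "box" ([left, top, right, bottom] as shares, 0 to 1, of the picture: columns of its width, rows of its height, round what is visible of it).
- finder.pinpoint(camera, target): "at" ([column, row] as shares, 0 to 1, of the picture: columns of its width, rows of its height: a listed point, or the origin of a listed thing).
The state is a dict: "clock": time; "qpos": joint angles; "qd": joint speeds; "effort": joint torques, N m; "eef_pos": TCP position; "orientation": TCP orientation; "contact_force": force on the tool from outside, world axes, zero at the start; "moment": the same for the moment, N m; "width": opening from 0.0 (shut) to 1.0 (fully open); "grip_force": force on a finger pad.
Only numpy, scipy, OpenCV 4.12 (cv2) and the standard library are available. Lean on these libraries where they do the work, as an engineer would, in place of code of your own. Each camera call takes 0.05 s, during which the arm holds its last target. There are 200 camera calls.

### The job

Take every casting out of the open moulds and put the round knobs in the wooden tray and the oblong bars in the black tray; then close each mould with its own upper half, the one of the same colour, white stripe over white stripe, fully home so that the faces meet. Draw the upper halves straight up out of the light rack so that it neither tips nor drags along, leave a mould open if its upper half is missing, and leave the thread spool and the eraser alone.

Things in the scene. Friction and masses are not known exactly. Their poses are not given: they have to be found in the camera images.
- rack (a point): light free-standing white plastic rack (0.22 kg, 85 x 267 mm, pocket floor 40 mm above the table, on two narrow steel wire feet 56 mm apart in x) with four pockets in a row along its y, pitch 66 mm, pocket walls 12 mm high, about 1.5 mm of room round an upper half; point: centre of the pocket floor. x, y along its short and long sides, z up. Tips or drags if a half is not drawn straight up
- lower_blue (a point): lower half of the blue casting mould: loose blue block 76 (x) x 60 (y) x 28 mm, 0.6 kg; point: centre of its top face, 28 mm above its underside, z up. On the face one half-round key 36 mm long, parallel to y, at x = +25 mm (10 mm wide, 5 mm proud), and in the middle a 12 mm deep open cavity (floor 16 mm above the underside) that may hold a casting. A white stripe runs along its +x edge
- upper_blue (a point): upper half of the blue mould (may be absent): plate 76 (x) x 60 (y) x 16 mm, 0.1 kg, white stripe along its +x edge; grip rib 12 (x) x 34 (y) mm on top, 16 to 46 mm above the underside. Point: rib centre, 31 mm above the underside, z up. Below: 8 mm deep grooves, 1.5 mm wider on each side than the blue keys. Home: flat on the blue lower half's face; wrong or turned round it stands 5 mm proud
- casting_blue (a point): round white knob casting, disc 24 mm across and 16 mm high with a round stem 12 mm thick on top up to 40 mm height, 0.03 kg (may be absent); starts standing loose in the cavity of the blue lower half, stem up, its x along the mould's x; it stops the mould from closing. Point: on the stem's axis, 30 mm above the casting's underside
- lower_green (a point): lower half of the green casting mould: loose green block 76 (x) x 60 (y) x 28 mm, 0.6 kg; point: centre of its top face, 28 mm above its underside, z up. On the face one half-round key 44 mm long, parallel to x, at y = +18 mm (10 mm wide, 5 mm proud), and in the middle a 12 mm deep open cavity (floor 16 mm above the underside) that may hold a casting. A white stripe runs along its +x edge
- upper_green (a point): upper half of the green mould (may be absent): plate 76 (x) x 60 (y) x 16 mm, 0.1 kg, white stripe along its +x edge; grip rib 12 (x) x 34 (y) mm on top, 16 to 46 mm above the underside. Point: rib centre, 31 mm above the underside, z up. Below: 8 mm deep grooves, 1.5 mm wider on each side than the green keys. Home: flat on the green lower half's face; wrong or turned round it stands 5 mm proud
- casting_green (a point): oblong white bar casting, 34 (x) x 14 (y) x 16 mm, with a stem 12 (x) x 10 (y) mm on top up to 40 mm height, 0.03 kg (may be absent); starts standing loose in the cavity of the green lower half, stem up, its x along the mould's x; it stops the mould from closing. Point: on the stem's axis, 30 mm above the casting's underside
- lower_orange (a point): lower half of the orange casting mould: loose orange block 76 (x) x 60 (y) x 28 mm, 0.6 kg; point: centre of its top face, 28 mm above its underside, z up. On the face two short half-round keys, at (+25, +13) and (-25, -7) mm (10 mm wide, 5 mm proud), and in the middle a 12 mm deep open cavity (floor 16 mm above the underside) that may hold a casting. A white stripe runs along its +x edge
- upper_orange (a point): upper half of the orange mould (may be absent): plate 76 (x) x 60 (y) x 16 mm, 0.1 kg, white stripe along its +x edge; grip rib 12 (x) x 34 (y) mm on top, 16 to 46 mm above the underside. Point: rib centre, 31 mm above the underside, z up. Below: 8 mm deep grooves, 1.5 mm wider on each side than the orange keys. Home: flat on the orange lower half's face; wrong or turned round it stands 5 mm proud
- casting_orange (a point): round white knob casting, disc 24 mm across and 16 mm high with a round stem 12 mm thick on top up to 40 mm height, 0.03 kg (may be absent); starts standing loose in the cavity of the orange lower half, stem up, its x along the mould's x; it stops the mould from closing. Point: on the stem's axis, 30 mm above the casting's underside
- lower_grey (a point): lower half of the grey casting mould: loose grey block 76 (x) x 60 (y) x 28 mm, 0.6 kg; point: centre of its top face, 28 mm above its underside, z up. On the face two short half-round keys, at (-15, +18) and (+27, 0) mm (10 mm wide, 5 mm proud), and in the middle a 12 mm deep open cavity (floor 16 mm above the underside) that may hold a casting. A white stripe runs along its +x edge
- upper_grey (a point): upper half of the grey mould (may be absent): plate 76 (x) x 60 (y) x 16 mm, 0.1 kg, white stripe along its +x edge; grip rib 12 (x) x 34 (y) mm on top, 16 to 46 mm above the underside. Point: rib centre, 31 mm above the underside, z up. Below: 8 mm deep grooves, 1.5 mm wider on each side than the grey keys. Home: flat on the grey lower half's face; wrong or turned round it stands 5 mm proud
- casting_grey (a point): oblong white bar casting, 34 (x) x 14 (y) x 16 mm, with a stem 12 (x) x 10 (y) mm on top up to 40 mm height, 0.03 kg (may be absent); starts standing loose in the cavity of the grey lower half, stem up, its x along the mould's x; it stops the mould from closing. Point: on the stem's axis, 30 mm above the casting's underside
- wood_tray: loose light wooden open tray for the round knobs, 115 x 115 x 26 mm, walls 5 mm thick, floor 5 mm thick, 0.35 kg; origin: centre of the underside, z up
- black_tray: loose black plastic open tray for the oblong bars, of the same size and build as the wooden one; origin: centre of the underside, z up
- thread_spool: red thread spool, 31 mm across, 40 mm high, bystander; origin: centre of the underside
- eraser: eraser in a blue sleeve, 18 x 44 x 11 mm, bystander; origin: centre of the underside

How it is judged:
At the end, for the whole second after the job is handed in: Upper halves present: home on the lower half of their colour (centres within 6 mm, under 2.5 mm proud, level to 0.06 rad, turned under 0.15 rad), lower halves upright. Round castings inside the wooden tray, oblong ones inside the black tray, trays level, rack upright (horizontal distance between upper_blue and lower_blue below 0.006 m and angle between the x axis of upper_blue and the x axis of lower_blue, either way round below 0.15 rad and z of upper_blue in the frame of lower_blue below 0.0335 m and angle between the z axis of upper_blue and the z axis of lower_blue, either way round below 0.06 rad and x of casting_blue in the frame of wood_tray between -0.06 and 0.06 m and y of casting_blue in the frame of wood_tray between -0.06 and 0.06 m and z of each of casting_blue, casting_orange in the frame of wood_tray below 0.055 m and horizontal distance between upper_green and lower_green below 0.006 m and angle between the x axis of upper_green and the x axis of lower_green, either way round below 0.15 rad and z of upper_green in the frame of lower_green below 0.0335 m and angle between the z axis of upper_green and the z axis of lower_green, either way round below 0.06 rad and x of casting_green in the frame of black_tray between -0.06 and 0.06 m and y of casting_green in the frame of black_tray between -0.06 and 0.06 m and z of each of casting_green, casting_grey in the frame of black_tray below 0.055 m and horizontal distance between upper_orange and lower_orange below 0.006 m and angle between the x axis of upper_orange and the x axis of lower_orange, either way round below 0.15 rad and z of upper_orange in the frame of lower_orange below 0.0335 m and angle between the z axis of upper_orange and the z axis of lower_orange, either way round below 0.06 rad and x of casting_orange in the frame of wood_tray between -0.06 and 0.06 m and y of casting_orange in the frame of wood_tray between -0.06 and 0.06 m and horizontal distance between upper_grey and lower_grey below 0.006 m and angle between the x axis of upper_grey and the x axis of lower_grey, either way round below 0.15 rad and z of upper_grey in the frame of lower_grey below 0.0335 m and angle between the z axis of upper_grey and the z axis of lower_grey, either way round below 0.06 rad and x of casting_grey in the frame of black_tray between -0.06 and 0.06 m and y of casting_grey in the frame of black_tray between -0.06 and 0.06 m and angle between each of lower_blue, lower_green, lower_orange, lower_grey, wood_tray, black_tray's own z axis and vertical below 0.1 rad and angle between rack's own z axis and vertical below 0.06 rad); the robot touches nothing.
It fails at once if the rack tips (angle between rack's own z axis and vertical above 0.25 rad).
It fails at once if the rack is dragged more than 5 cm (distance of rack from where it was at the start of the episode above 0.05 m).
It fails at once if the thread spool or the eraser is disturbed (distance of any of thread_spool, eraser from where it was at the start of the episode above 0.03 m).
Of cap_blue, cap_green, cap_orange, cap_grey only 3 to 4 are there at a start; the rules pass over those that are not, and their reading is None.
Of cast_blue, cast_green, cast_orange, cast_grey only 3 to 4 are there at a start; the rules pass over those that are not, and their reading is None.
At some moment in a run one of wood_tray, black_tray, base_blue, base_green, base_orange, base_grey may be knocked a few centimetres aside while the robot is not near it.
It also fails if it takes over 210 s, if anything falls off the work surface, if the arm or the gripper's body presses on something with over 40 N, if the wrist force passes 120 N, or if a joint passes its speed limit or range.

## Working session

There is one attempt and no reset: what is moved stays moved. The work goes in short steps, Python scripts to look and compute and a shell command to move; the robot and the scene stay as the last step left them, time stands still between calls to the robot, and variables do not carry over. Pictures are saved under pics/ and viewed, at most 14 in all, crops included, and the job is handed in when it is done.

```bash
mkdir -p pics; cat > h.py <<'E'
import numpy as np,cv2
from scipy.spatial.transform import Rotation as R
from station import telemetry,vision,bot,finder
def snap(n):
    s=telemetry.state(); p,d=vision.grab_frame(n); c=vision.camera_params(n)
    if n=="wrist":
        T=np.eye(4);T[:3,:3]=R.from_rotvec(s["orientation"]).as_matrix();T[:3,3]=s["eef_pos"]
        W=T@np.array(c["tool_from_camera"])
    else: W=np.linalg.inv(np.array(c["extrinsics"]))
    f=192/np.tan(np.radians(c["vfov"])/2)
    return dict(p=p,d=d,W=W,f=f,cx=c["cx"],cy=c["cy"])
def ray(S,u,v):
    return S["W"][:3,:3]@np.array([(u-S["cx"])/S["f"],(v-S["cy"])/S["f"],1.])
def onz(S,u,v,z):
    o=S["W"][:3,3]; r=ray(S,u,v); return o+r*(z-o[2])/r[2]
def cloud(S):
    v,u=np.mgrid[:384,:512]; d=S["d"]
    P=np.stack([(u-S["cx"])/S["f"]*d,(v-S["cy"])/S["f"]*d,d],-1)@S["W"][:3,:3].T+S["W"][:3,3]
    P[d<=0]=np.nan; return P
def save(S,n): cv2.imwrite("pics/"+n,cv2.cvtColor(S["p"],cv2.COLOR_RGB2BGR))
E
python3 - <<'E'
from h import *
for n in("top","side"):
    S=snap(n);save(S,n+"0.png");print(n,S["f"],S["cx"],S["cy"],S["W"].round(3).tolist())
    if n=="top": np.save("topc.npy",cloud(S))
    big=S["p"]
S=snap("top")
Z=dict(lower=.028,upper=.071,casting=.046)
for c in "blue green orange grey".split():
    for k in Z:
        r=finder.pinpoint("top",f"{k}_{c}")[:2]
        print(k,c,[(round(q["conf"],2),(np.array(q["at"])*[512,384]).round(0).tolist(),onz(S,q["at"][0]*512,q["at"][1]*384,Z[k])[:2].round(3).tolist()) for q in r])
for k,z in dict(rack=.04,wood_tray=0.0,black_tray=0.0,thread_spool=0.0,eraser=0.).items():
    r=finder.pinpoint("top",k)[:1]
    print(k,[(round(q["conf"],2),(np.array(q["at"])*[512,384]).round(0).tolist(),onz(S,q["at"][0]*512,q["at"][1]*384,z)[:2].round(3).tolist()) for q in r])
print(telemetry.state()); print(vision.camera_params("wrist"))
E
```

```text
top 349.3705548426155 253.7234496341107 190.11690068475002 [[0.015, -0.982, 0.19, 0.367], [-1.0, -0.016, -0.002, -0.021], [0.005, -0.19, -0.982, 0.979], [0.0, 0.0, 0.0, 1.0]]
side 375.3529453270535 259.9428733718416 193.6745988168328 [[0.834, -0.321, 0.449, 0.082], [-0.552, -0.465, 0.692, -0.698], [-0.013, -0.825, -0.564, 0.61], [0.0, 0.0, 0.0, 1.0]]
lower blue [(0.72, [221.0, 226.0], [0.451, 0.066])]
upper blue []
casting blue [(0.44, [220.0, 226.0], [0.449, 0.067])]
lower green [(0.95, [319.0, 224.0], [0.459, -0.202])]
upper green [(0.9, [198.0, 147.0], [0.659, 0.131])]
casting green [(0.49, [319.0, 226.0], [0.452, -0.199])]
lower orange [(0.61, [178.0, 216.0], [0.477, 0.183])]
upper orange [(0.68, [275.0, 155.0], [0.639, -0.079])]
casting orange [(0.61, [173.0, 215.0], [0.476, 0.193])]
lower grey [(0.83, [266.0, 232.0], [0.437, -0.058]), (0.5, [273.0, 153.0], [0.657, -0.076])]
upper grey [(0.96, [246.0, 153.0], [0.644, 0.001])]
casting grey []
rack [(0.73, [239.0, 154.0], [0.651, 0.019])]
wood_tray [(0.92, [332.0, 163.0], [0.639, -0.248])]
black_tray [(0.85, [377.0, 220.0], [0.476
[... 546 characters left out ...]
 0.23129594]), 'orientation': array([-6.77628112e-01, -3.06762196e+00, -2.65615012e-05]), 'contact_force': array([-0.20608997, -0.12375943, -0.60195338]), 'moment': array([ 0.062261  , -0.00850307, -0.03018226]), 'grip_force': 0.0, 'width': 0.9972795209408937}
{'vfov': 70.53969891616845, 'cx': 258.4648467934374, 'cy': 188.9923425064881, 'tool_from_camera': array([[-2.80080905e-04, -9.59348284e-01, -2.82224718e-01,
         7.20706968e-02],
       [ 9.99999960e-01, -2.81935597e-04, -3.40383455e-05,
        -2.05327339e-04],
       [-4.69145660e-05, -2.82224716e-01,  9.59348324e-01,
        -1.42635048e-01],
       [ 0.00000000e+00,  0.00000000e+00,  0.00000000e+00,
         1.00000000e+00]])}
```

```bash
python3 - <<'E'
import cv2
a=cv2.imread("pics/top0.png")[120:280,100:430]; cv2.imwrite("pics/topc.png",cv2.resize(a,(792,384),interpolation=cv2.INTER_CUBIC))
E
```

```text
(no output)
```

View pics/topc.png

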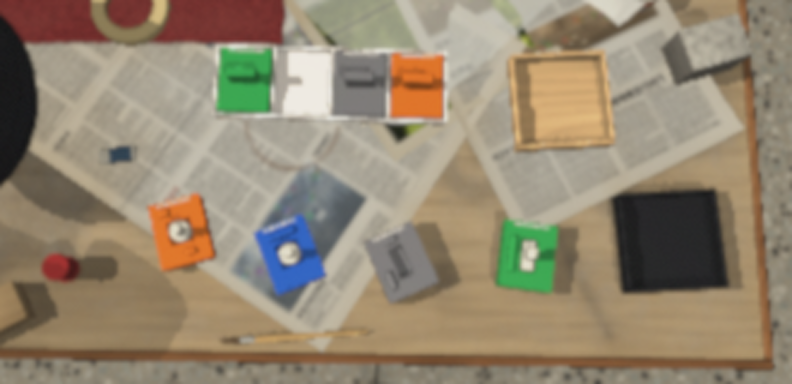

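View pics/side0.png

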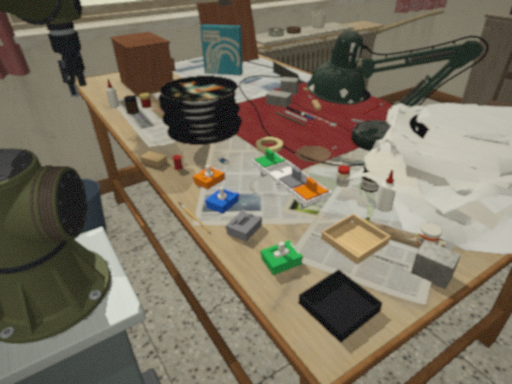

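The top picture shows the rack with green, empty, grey and orange pockets (y from +0.13 to −0.08), so the blue upper half is missing. The lowers from left to right are orange, blue, grey and green. The grey mould has no casting. The wood tray is at (0.64,-0.25) and the black tray at (0.48,-0.37). Next I'll move to a wrist view.

```bash
python3 -m pendant '[0,0,0,0,0,0.142,85,0,0,0,0,0,0.142,85,0,0,0,0,0,0.142,85,0,0,0,0,0,0.142,85,0,0,0,0,0,0.142,85,0,0,0,0,0,0.142,85,0,0,0,0,0,0.142,85,0,0,0,0,0,0.142,85]' 40
python3 -m pendant '[-40,26,2,0,0,0,85,-40,26,2,0,0,0,85,-40,26,2,0,0,0,85,-40,26,2,0,0,0,85,-40,26,2,0,0,0,85,-40,26,2,0,0,0,85,-40,26,2,0,0,0,85,-40,26,2,0,0,0,85,-40,26,2,0,0,0,85,-40,26,2,0,0,0,85,-40,26,2,0,0,0,85,-40,26,2,0,0,0,85]'
python3 -m pendant '[0,0,0,0,0,0,85,0,0,0,0,0,0,85]'
cat > see.py <<'E'
from h import *
import sys
S=snap("wrist");save(S,sys.argv[1])
Z=dict(lower=.028,upper=.071,casting=.046)
for c in "blue green orange grey".split():
    for k in Z:
        for q in finder.pinpoint("wrist",f"{k}_{c}")[:1]:
            u,v=np.array(q["at"])*[512,384]
            print(k,c,round(q["conf"],2),round(u),round(v),onz(S,u,v,Z[k])[:2].round(4))
s=telemetry.state();print(s["clock"],s["eef_pos"].round(4),s["orientation"].round(4),s["qpos"].round(2))
E
python3 see.py w1.png
```

```text
clock: 1.8
eef_pos: [0.2317, 0.4988, 0.2313]
orientation: [2.228, 2.215, -0.0]
contact_force: [-0.4, -0.0, 0.8]
width: 0.993
grip_force: 0.0
clock: 3.0
eef_pos: [0.5445, 0.0169, 0.2074]
orientation: [2.221, 2.221, 0.001]
contact_force: [0.3, -0.7, -0.4]
width: 0.991
grip_force: 0.0
clock: 3.2
eef_pos: [0.5437, 0.0181, 0.2069]
orientation: [-2.223, -2.219, 0.001]
contact_force: [-0.7, 0.4, 0.5]
width: 0.996
grip_force: 0.0
lower blue 0.72 180 131 [0.4521 0.066 ]
casting blue 0.72 176 134 [0.4522 0.0641]
lower green 0.7 198 322 [ 0.4557 -0.204 ]
upper green 0.97 369 76 [0.649  0.1199]
casting green 0.66 195 331 [ 0.456  -0.2037]
lower orange 0.58 195 7 [0.4777 0.1909]
upper orange 0.58 346 258 [ 0.6445 -0.0758]
casting orange 0.84 188 0 [0.475  0.1913]
lower grey 0.86 180 229 [ 0.4421 -0.0585]
upper grey 0.85 349 200 [ 0.6412 -0.0044]
3.85 [0.5437 0.0189 0.2073] [2.2212 2.2216 0.    ] [-0.03  0.31  1.57 -0.    1.27 -0.03]
```

View pics/w1.png

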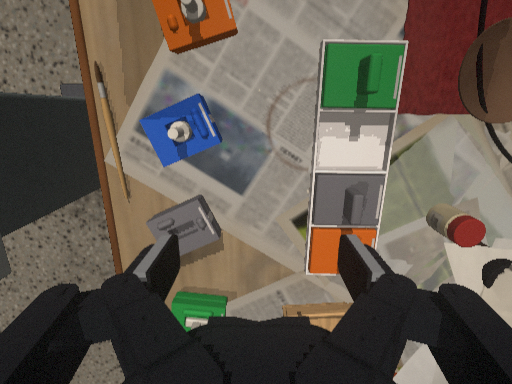

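The wrist picture shows the blue stripe on its right (+x) edge at (212,115). I can't make out the stripes on the uppers yet, so I'll zoom in and measure the rectangles.

```bash
cat >> h.py <<'E'
def rect(S,P,m,z,dz=.004):
    "min-area rectangle of the mask's points at height z: centre, sides, angle of long side mod 180 (deg)"
    m=m&(np.abs(P[...,2]-z)<dz)
    n,l,st,_=cv2.connectedComponentsWithStats(cv2.morphologyEx(m.astype(np.uint8),cv2.MORPH_OPEN,np.ones((3,3))))
    if n<2: return None
    m=l==1+np.argmax(st[1:,4])
    v,u=np.nonzero(m); X=np.array([onz(S,a,b,z)[:2] for a,b in zip(u,v)],np.float32)*1000
    (c,s,_)=r=cv2.minAreaRect(X); b=cv2.boxPoints(r); e=[b[1]-b[0],b[2]-b[1]]
    L=max(e,key=np.linalg.norm); return np.round(c,1),np.round(sorted(s),1),round(np.degrees(np.arctan2(L[1],L[0]))%180,1),int(m.sum())
E
python3 - <<'E'
from h import *
S=snap("wrist");P=cloud(S)
for k,z in (("lower",.028),("upper",.056)):
  for c in "blue green orange grey".split():
    q=finder.cut_out("wrist",f"{k}_{c}")[:1]
    if q:
        mm=q[0]["mask"]; print(k,c,round(q[0]["conf"],2),"z95",np.nanpercentile(P[mm][:,2],[5,50,95]).round(3),rect(S,P,mm,z,.005))
a=cv2.cvtColor(S["p"],cv2.COLOR_RGB2BGR)
A=cv2.resize(a[30:280,300:415],None,fx=2.4,fy=2.4,interpolation=cv2.INTER_CUBIC);B=cv2.resize(a[0:250,135:245],None,fx=2.4,fy=2.4,interpolation=cv2.INTER_CUBIC)
cv2.imwrite("pics/w2.png",np.hstack([A,B]))
S=snap("top")
P=cloud(S)
for k in("wood_tray","black_tray"):
    q=finder.cut_out("top",k)[0];print(k,q["conf"],rect(S,P,q["mask"],.026,.006), [rect(S,P,q["mask"],.005,.006)])
E
```

```text
lower blue 0.62 z95 [0.016 0.028 0.031] (array([452.4,  66.1]), array([59.8, 77.1]), np.float32(22.5), 2825)
lower green 0.8 z95 [0.006 0.027 0.032] (array([ 456.3, -191.4]), array([41.9, 74.3]), np.float32(173.2), 679)
lower orange 0.88 z95 [0.011 0.028 0.03 ] (array([477.5, 184.4]), array([49.8, 76. ]), np.float32(16.2), 2446)
lower grey 0.84 z95 [0.012 0.028 0.031] (array([445.9, -58.6]), array([61. , 77.5]), np.float32(25.6), 1794)
upper blue 0.29 z95 [0.015 0.028 0.031] None
upper green 0.76 z95 [0.054 0.056 0.086] (array([647.2, 121.3]), array([59.5, 76. ]), np.float32(179.0), 3916)
upper orange 0.75 z95 [0.049 0.056 0.057] (array([643.5, -74.3]), array([61. , 76.1]), np.float32(179.6), 1597)
upper grey 0.96 z95 [0.052 0.056 0.085] (array([644.9,  -9.3]), array([60.1, 76.6]), np.float32(178.9), 2704)
wood_tray 0.58 (array([ 580. , -204.4]), array([5.6, 5.9]), np.float32(178.9), 9) [(array([ 642.1, -249.7]), array([102.3, 102.7]), np.float32(94.0), 1209)]
black_tray 0.63 (array([ 521.3, -418.9]), array([ 5.5, 11.6]), np.float32(176.4), 15) [(array([ 474.9, -373.2]), array([101.1, 105.2]), np.float32(3.9), 1331)]
```

View pics/w2.png

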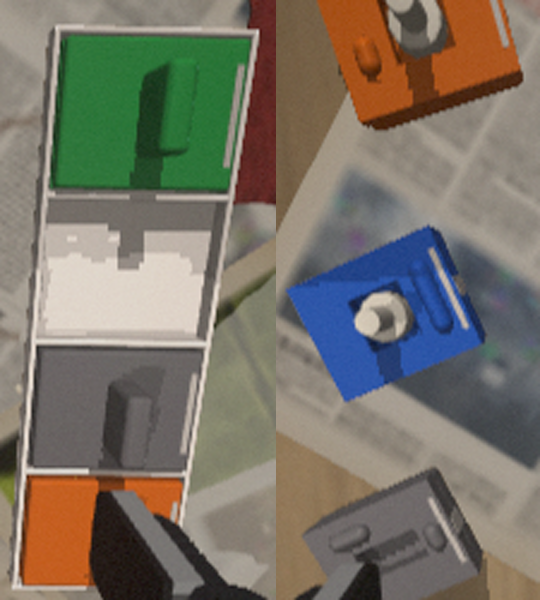

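Every stripe, upper and lower, is on the +x side. The rectangles match 76x60, so the measurements are trusted. First job is the blue knob.

```bash
python3 -m pendant '[15.5,-30.4,0,0,0,0,45,15.5,-30.4,0,0,0,0,45,15.5,-30.4,0,0,0,0,45,0,0,40,0,0,0,45,0,0,40,0,0,0,45,0,0,40,0,0,0,45,0,0,30,0,0,0,45,0,0,19,0,0,0,45,0,0,0,0,0,0,45]' 40 | head -2
python3 -m pendant '[0,0,0,0,0,0,0,0,0,0,0,0,0,0,0,0,0,0,0,0,0,0,0,0,0,0,0,0,0,0,0,0,0,0,0,0,0,0,-15,0,0,0,0,0,0,-30,0,0,0,0,0,0,-40,0,0,0,0,0,0,-30,0,0,0,0]'
```

```text
clock: 5.35
eef_pos: [0.4512, 0.0652, 0.0363]invalid input at $: expected a multiple of 7 numbers
```

```bash
python3 -m pendant '[0,0,0,0,0,0,0, 0,0,0,0,0,0,0, 0,0,0,0,0,0,0, 0,0,0,0,0,0,0, 0,0,0,0,0,0,0, 0,0,-15,0,0,0,0, 0,0,-30,0,0,0,0, 0,0,-40,0,0,0,0, 0,0,-30,0,0,0,0]'
```

```text
clock: 6.25
eef_pos: [0.4527, 0.0653, 0.1558]
orientation: [2.221, 2.221, 0.002]
contact_force: [0.3, 0.4, -0.3]
width: 0.119
grip_force: 39.0
```

```bash
python3 -m pendant '[-36,23.7,0,0,0,0,0, -36,23.7,0,0,0,0,0, -36,23.7,0,0,0,0,0, -36,23.7,0,0,0,0,0, -36,23.7,0,0,0,0,0, -36,23.7,0,0,0,0,0, -36,23.7,0,0,0,0,0, -36,23.7,0,0,0,0,0, 0,0,40,0,0,0,0, 0,0,40,0,0,0,0, 0,0,28,0,0,0,0, 0,0,13,0,0,0,0]'
python3 -m pendant '[0,0,0,0,0,0,0, 0,0,0,0,0,0,32, 0,0,0,0,0,0,32, 0,0,0,0,0,0,32, 0,0,-30,0,0,0,32, 0,0,-45,0,0,0,32, 0,0,-45,0,0,0,32]'
```

```text
clock: 7.45
eef_pos: [0.6409, -0.2223, 0.0295]
orientation: [-2.219, -2.219, 0.002]
contact_force: [-0.4, -1.2, 0.6]
width: 0.12
grip_force: 39.1
clock: 8.15
eef_pos: [0.6418, -0.2226, 0.1543]
orientation: [-2.221, -2.221, 0.0]
contact_force: [0.4, -0.2, 0.4]
width: 0.374
grip_force: 0.0
```

```bash
python3 -m pendant '[3.7,-37.2,0,0,0,0,45, 3.7,-37.2,0,0,0,0,45, 3.7,-37.2,0,0,0,0,45, 3.7,-37.2,0,0,0,0,45, 3.7,-37.2,0,0,0,0,45, 0,0,30,0,0,0.119,45, 0,0,40,0,0,0,45, 0,0,30,0,0,0,45, 0,0,16,0,0,0,45, 0,0,0,0,0,0,45]'|head -2
python3 -m pendant '[0,0,0,0,0,0,0, 0,0,0,0,0,0,0, 0,0,0,0,0,0,0, 0,0,0,0,0,0,0, 0,0,0,0,0,0,0, 0,0,-15,0,0,0,0, 0,0,-30,0,0,0,0, 0,0,-40,0,0,0,0, 0,0,-30,0,0,0,0, 0,0,0,0,0,0,0]'
```

```text
clock: 9.15
eef_pos: [0.4553, -0.2038, 0.0351]
clock: 10.15
eef_pos: [0.4577, -0.205, 0.1559]
orientation: [2.344, 2.081, 0.004]
contact_force: [-0.3, 0.6, -0.3]
width: 0.131
grip_force: 40.2
```

```bash
python3 -m pendant '[0,0,0,0,0,-0.119,0, -42,4.5,0,0,0,0,0, -42,4.5,0,0,0,0,0, -42,4.5,0,0,0,0,0, -42,4.5,0,0,0,0,0, 0,0,40,0,0,0,0, 0,0,40,0,0,0,0, 0,0,28,0,0,0,0, 0,0,14,0,0,0,0, 0,0,0,0,0,0,0, 0,0,0,0,0,0,32, 0,0,0,0,0,0,32]'
python3 -m pendant '[0,0,0,0,0,0,32, 0,0,-30,0,0,0,32, 0,0,-45,0,0,0,32, 0,0,-45,0,0,0,32,0,0,-30,0,0,0,32, 0,0,0,0,0,0,32]'|head -2
cat > low.py <<'E'
from h import *
S=snap("wrist");P=cloud(S);s=telemetry.state();print(s["clock"],s["eef_pos"].round(4))
import sys
for c in sys.argv[1:]:
    k,z=c.split("_")[0],.028
    q=finder.cut_out("wrist",c)[:1]
    if q: print(c,round(q[0]["conf"],2),rect(S,P,q[0]["mask"],.028 if k=="lower" else .056,.004))
E
python3 low.py lower_green lower_grey casting_green black_tray
```

```text
clock: 11.35
eef_pos: [0.4745, -0.3725, 0.0303]
orientation: [2.22, 2.22, 0.0]
contact_force: [-0.1, -0.1, 0.2]
width: 0.375
grip_force: 0.0
clock: 11.95
eef_pos: [0.4754, -0.3732, 0.1848]
12.0 [ 0.4747 -0.3727  0.1819]
lower_green 0.6 (array([ 453.3, -220.8]), array([35.9, 78.9]), np.float32(0.1), 2553)
casting_green 0.76 None
black_tray 0.76 None
```

```bash
python3 -m pendant '[35,-10,-40,0,0,0,40, 35,-10,-30,0,0,0,40, 0,0,0,0,0,0,40,0,0,0,0,0,0,40]'|head -2
python3 low.py lower_green lower_grey
```

```text
clock: 12.6
eef_pos: [0.4549, -0.3045, 0.2461]
12.65 [ 0.4547 -0.3049  0.2452]
lower_green 0.75 (array([ 454.6, -204.8]), array([59.9, 75.9]), np.float32(173.0), 2494)
lower_grey 0.56 (array([ 454.7, -204.8]), array([59.9, 76.2]), np.float32(172.7), 2519)
```

```bash
python3 -m pendant '[45,1.9,0,0,0,0,45, 45,1.9,0,0,0,0,45, 45,1.9,0,0,0,0,45, 45,1.9,0,0,0,0,45, 45,1.9,0,0,0,0,45, 45,1.9,0,0,0,0,45, 45,1.9,0,0,0,0,45, 45,1.9,0,0,0,0,45, 45,1.9,0,0,0,0,45, 45,1.9,0,0,0,0,45, 45,1.9,0,0,0,0,45]'|head -2
python3 -m pendant '[0,0,45,0,0,0,45, 0,0,45,0,0,0,45, 0,0,45,0,0,0,45, 0,0,40,0,0,0,45, 0,0,20,0,0,0,45, 0,0,11,0,0,0,45, 0,0,0,0,0,0,45]'|head -2
python3 -m pendant '[0,0,0,0,0,0,0, 0,0,0,0,0,0,0, 0,0,0,0,0,0,0, 0,0,0,0,0,0,0, 0,0,0,0,0,0,0, 0,0,-15,0,0,0,0, 0,0,-30,0,0,0,0, 0,0,-40,0,0,0,0, 0,0,-30,0,0,0,0, 0,0,0,0,0,0,0]'
```

```text
clock: 13.85
eef_pos: [0.4758, 0.1917, 0.2451]
clock: 14.55
eef_pos: [0.4752, 0.1897, 0.0387]
clock: 15.55
eef_pos: [0.4773, 0.1907, 0.1597]
orientation: [2.219, 2.219, 0.01]
contact_force: [2.1, 1.3, -2.1]
width: 0.115
grip_force: 39.0
```

```bash
python3 -m pendant '[-42.7,15,0,0,0,0,0, -42.7,15,0,0,0,0,0, -42.7,15,0,0,0,0,0, -42.7,15,0,0,0,0,0, -42.7,15,0,0,0,0,0, -42.7,15,0,0,0,0,0, -42.7,15,0,0,0,0,0, -42.7,15,0,0,0,0,0, -42.7,15,0,0,0,0,0, -42.7,15,0,0,0,0,0, -42.7,15,0,0,0,0,0, 0,0,0,0,0,0,0]'|head -2
python3 -m pendant '[0,0,40,0,0,0,0, 0,0,40,0,0,0,0, 0,0,30,0,0,0,0, 0,0,16,0,0,0,0, 0,0,0,0,0,0,0, 0,0,0,0,0,0,32, 0,0,0,0,0,0,32, 0,0,0,0,0,0,32, 0,0,-30,0,0,0,32, 0,0,-45,0,0,0,32, 0,0,-45,0,0,0,32,0,0,-30,0,0,0,32]'|head -2
python3 -m pendant '[35,0,-45,0,0,0,40, 35,0,-25,0,0,0,40,30,0,0,0,0,0,40, 30,0,0,0,0,0,40, 0,0,0,0,0,0,40, 0,0,0,0,0,0,40]'|head -2
python3 - <<'E'
from h import *
S=snap("wrist");P=cloud(S);s=telemetry.state();print(s["eef_pos"].round(4))
for c in ["upper_orange","upper_grey","upper_green"]:
    q=finder.cut_out("wrist",c)[:1]
    if q: print(c,round(q[0]["conf"],2),rect(S,P,q[0]["mask"],.056,.003),rect(S,P,q[0]["mask"],.086,.004))
    for q in finder.pinpoint("wrist",c)[:1]: print(onz(S,*(np.array(q["at"])*[512,384]),.071)[:2].round(4))
T=snap("top"); save(T,"top2.png")
for k,z in dict(wood_tray=0,black_tray=0,casting_blue=.035,casting_green=.035).items():
    print(k,[onz(T,*(np.array(q["at"])*[512,384]),z)[:2].round(3).tolist() for q in finder.pinpoint("top",k)[:2]])
E
```

```text
clock: 16.75
eef_pos: [0.6404, -0.2843, 0.1531]
clock: 17.95
eef_pos: [0.6413, -0.2797, 0.1837]
clock: 18.55
eef_pos: [0.6408, -0.1535, 0.2443]
[ 0.6407 -0.1543  0.244 ]
upper_orange 0.73 (array([644.7, -76.4]), array([58.8, 75.7]), np.float32(0.0), 3034) (array([644.7, -76.5]), array([11.6, 33.3]), np.float32(90.0), 370)
[ 0.6462 -0.0778]
upper_grey 0.83 (array([646., -11.]), array([59.7, 75.8]), np.float32(178.9), 3671) (array([645.9, -11.3]), array([11.8, 32.7]), np.float32(90.0), 445)
[ 0.6437 -0.0072]
upper_green 0.6 None None
wood_tray [[0.481, 0.192]]
black_tray [[0.478, -0.366]]
casting_blue []
casting_green [[0.475, -0.366]]
```

View pics/top2.png

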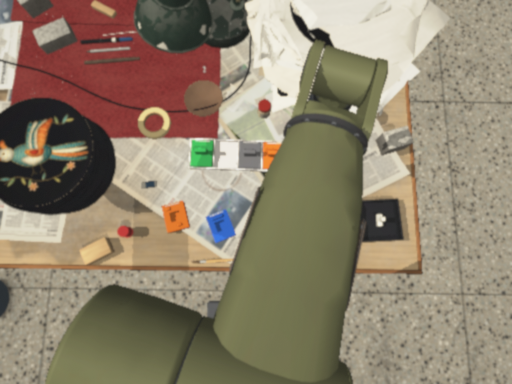

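The top picture shows the bar in the black tray at about (380,217). The rack (190–285,153) is undisturbed, and the wood tray is hidden behind the arm. Next is the orange upper half.

```bash
python3 -m pendant '[38.5,2,0,0,0,0.012,40, 38.5,2,0,0,0,0,40, 0,0,40,0,0,0,40, 0,0,40,0,0,0,40, 0,0,40,0,0,0,40, 0,0,30,0,0,0,40, 0,0,15,0,0,0,40, 0,0,10,0,0,0,40, 0,0,7,0,0,0,40, 0,0,0,0,0,0,40, 0,0,0,0,0,0,40]'
python3 -m pendant '[0,0,0,0,0,0,40]'|head -2
```

```text
clock: 20.25
eef_pos: [0.6457, -0.077, 0.0629]
orientation: [2.234, 2.207, 0.002]
contact_force: [0.3, -0.2, -0.0]
width: 0.469
grip_force: 0.0
clock: 20.35
eef_pos: [0.6457, -0.0769, 0.0629]
```

```bash
python3 -m pendant '[0.5,-1,1,0,0,0,40, 0,0,0,0,0,0,0, 0,0,0,0,0,0,0, 0,0,0,0,0,0,0, 0,0,0,0,0,0,0, 0,0,0,0,0,0,0, 0,0,0,0,0,0,0]' 60
python3 -m pendant '[0,0,-4,0,0,0,0, 0,0,-6,0,0,0,0, 0,0,-8,0,0,0,0, 0,0,-12,0,0,0,0, 0,0,-30,0,0,0,0, 0,0,-40,0,0,0,0, 0,0,-40,0,0,0,0,0,0,-40,0,0,0,0, 0,0,0,0,0,0,0, 0,0,0,0,0,0,0]'
python3 - <<'E'
from h import *
S=snap("wrist");P=cloud(S);s=telemetry.state();save(S,"w3.png");print(s["eef_pos"].round(4))
for c in ["upper_orange","upper_grey"]:
    q=finder.cut_out("wrist",c)[:1]
    if q: print(c,round(q[0]["conf"],2),rect(S,P,q[0]["mask"],s["eef_pos"][2]-.006 if "or" in c else .056,.005),np.nanpercentile(P[q[0]["mask"]][:,2],[5,50,95]))
E
```

```text
clock: 21.05
eef_pos: [0.6444, -0.0764, 0.061]
orientation: [2.234, 2.208, 0.0]
contact_force: [0.2, 0.1, 5.1]
width: 0.128
grip_force: 58.9
clock: 22.05
eef_pos: [0.6442, -0.0763, 0.242]
orientation: [2.234, 2.207, 0.002]
contact_force: [0.4, -0.0, -1.9]
width: 0.126
grip_force: 58.6
[ 0.6439 -0.0763  0.2404]
upper_orange 0.75 (array([644.1, -72.9]), array([54.2, 76.6]), np.float32(179.3), 6949) [0.22897987 0.23688189 0.26678829]
upper_grey 0.81 (array([646. , -10.2]), array([59.4, 75.5]), np.float32(177.8), 3050) [0.05448688 0.05587676 0.08556843]
```

View pics/w3.png

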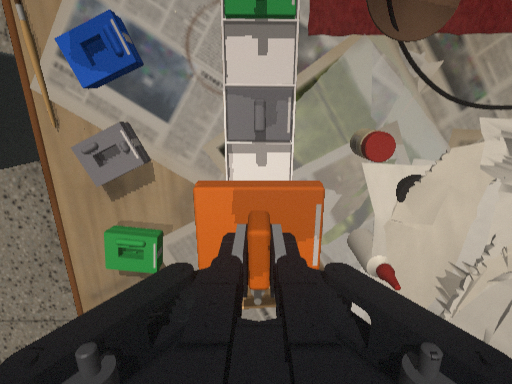

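The picture shows the orange half held at (258,240) in the gripper, level, and the rack still in place. The measured held pose agrees with the TCP to about 0.5 mm. Next I'll measure the orange lower.

```bash
python3 -m pendant '[25,-28,-3,0,0,0,0, 25,-28,-3,0,0,0,0, 25,-28,-3,0,0,0,0, 25,-28,-3,0,0,0,0, 25,-28,-3,0,0,0,0, 25,-28,-3,0,0,0,0, 0,0,0,0,0,0,0, 0,0,0,0,0,0,0]'|head -2
python3 low.py lower_orange lower_blue upper_grey upper_green
```

```text
clock: 23.0
eef_pos: [0.4777, 0.076, 0.2584]
23.05 [0.4781 0.0755 0.2583]
lower_orange 0.89 (array([475.7, 190.8]), array([60. , 76.1]), np.float32(16.2), 2442)
lower_blue 0.71 (array([452.2,  66.6]), array([60., 76.]), np.float32(22.7), 1290)
upper_grey 0.89 (array([644.5,  -8.8]), array([58.4, 76.6]), np.float32(179.4), 1730)
upper_green 0.68 (array([646.8, 121.8]), array([59.6, 76.4]), np.float32(179.1), 2389)
```

```bash
python3 -m pendant '[38.3,-1.1,0,0,0,0,0, 38.3,-1.1,0,0,0,0,0, 38.3,-1.1,0,0,0,0,0, 0,0,30,0,0,-0.1475,0, 0,0,30,0,0,-0.1475,0, 0,0,40,0,0,0,0, 0,0,40,0,0,0,0, 0,0,33,0,0,0,0, 0,0,0,0,0,0,0, 0,0,0,0,0,0,0, 0,0,0,0,0,0,0]'
python3 -m pendant '[0,0,0,0,0,0,0]'
```

```text
clock: 24.35
eef_pos: [0.4772, 0.1908, 0.0876]
orientation: [1.885, 2.511, 0.004]
contact_force: [0.3, -0.5, -1.0]
width: 0.126
grip_force: 58.8
clock: 24.45
eef_pos: [0.4769, 0.1908, 0.0874]
orientation: [1.885, 2.511, 0.004]
contact_force: [0.1, -0.6, -1.4]
width: 0.128
grip_force: 58.8
```

```bash
python3 -m pendant '[0,-1.2,10,0,0,0,0, 0,0,12,0,0,0,0, 0,0,7,0,0,0,0, 0,0,3,0,0,0,0, 0,0,2,0,0,0,0, 0,0,2,0,0,0,0, 0,0,2,0,0,0,0, 0,0,1,0,0,0,0, 0,0,0,0,0,0,0, 0,0,0,0,0,0,0]'
```

```text
clock: 25.45
eef_pos: [0.4752, 0.1904, 0.049]
orientation: [1.885, 2.512, 0.001]
contact_force: [-14.1, -6.5, 30.6]
width: 0.125
grip_force: 63.7
```

```bash
python3 -m pendant '[0,0,0,0,0,0,40, 0,0,0,0,0,0,40, 0,0,0,0,0,0,40, 0,0,-10,0,0,0,40, 0,0,-40,0,0,0,40, 0,0,-40,0,0,0,40, 0,0,-40,0,0,0,40, -40,0,-30,0,0,0.1475,40, -40,0,-20,0,0,0.1475,40, -30,0,0,0,0,0,40, 0,0,0,0,0,0,40, 0,0,0,0,0,0,40]'
python3 - <<'E'
from h import *
S=snap("wrist");P=cloud(S);print(telemetry.state()["eef_pos"].round(4))
q=finder.cut_out("wrist","upper_orange")[0];m=q["mask"]
z=P[m][:,2];print(q["conf"],rect(S,P,m,.044,.004),rect(S,P,m,.074,.004),np.nanpercentile(z,[20,50,95]))
a=P[m][np.abs(z-.044)<.004]; A=np.c_[a[:,:2]-a[:,:2].mean(0),np.ones(len(a))];print(np.linalg.lstsq(A,a[:,2],rcond=None)[0])
q=finder.cut_out("wrist","upper_green")[:1]
if q: print(rect(S,P,q[0]["mask"],.056),rect(S,P,q[0]["mask"],.086))
E
```

```text
clock: 26.65
eef_pos: [0.4911, 0.082, 0.2272]
orientation: [2.236, 2.207, 0.001]
contact_force: [0.8, -0.3, 0.1]
width: 0.467
grip_force: 0.0
[0.4911 0.0826 0.227 ]
0.61 (array([475.4, 190.1]), array([59.6, 75.9]), np.float32(16.2), 3460) (array([475.3, 189.8]), array([11.8, 33.7]), np.float32(106.4), 410) [0.04316851 0.04395608 0.07346744]
[0.00098155 0.00152242 0.04382685]
(array([646.9, 121.5]), array([58.5, 76.2]), np.float32(179.2), 2752) (array([646.3, 121.8]), array([12.6, 32.7]), np.float32(89.2), 384)
```

The orange mould is closed: plate top at 43.9 mm, centred and level. Next is the green upper half.

```bash
python3 -m pendant '[10.3,38.8,0,0,0,0,40, 10.3,38.8,0,0,0,0,40, 10.3,38.8,0,0,0,0,40, 10.3,38.8,0,0,0,0,40, 0,0,40,0,0,0,40, 0,0,40,0,0,0,40, 0,0,40,0,0,0,40, 0,0,26,0,0,0,40, 0,0,10,0,0,0,40, 0,0,10,0,0,0,40, 0,0,0,0,0,0,40, 0,0,0,0,0,0,40]'
python3 -m pendant '[0,0,0,0,0,0,40]'|head -2
```

```text
clock: 28.0
eef_pos: [0.6474, 0.1218, 0.0621]
orientation: [2.234, 2.208, 0.002]
contact_force: [-0.5, -0.0, 0.1]
width: 0.468
grip_force: 0.0
clock: 28.1
eef_pos: [0.6474, 0.1217, 0.0622]
```

```bash
python3 -m pendant '[0,-0.8,1,0,0,0,40, 0,0,0,0,0,0,0, 0,0,0,0,0,0,0, 0,0,0,0,0,0,0, 0,0,0,0,0,0,0, 0,0,0,0,0,0,0, 0,0,0,0,0,0,0]' 60
python3 -m pendant '[0,0,-4,0,0,0,0, 0,0,-6,0,0,0,0, 0,0,-8,0,0,0,0, 0,0,-12,0,0,0,0, 0,0,-30,0,0,0,0, 0,0,-40,0,0,0,0, 0,0,-40,0,0,0,0,0,0,-40,0,0,0,0]'
python3 -m pendant '[-43,-18.5,-2,0,0,0,0, -43,-18.5,-2,0,0,0,0, -43,-18.5,-2,0,0,0,0, -43,-18.5,-2,0,0,0,0, -43,-18.5,-2,0,0,0,0, -43,-18.5,-2,0,0,0,0, -43,-18.5,-2,0,0,0,0, -43,-18.5,-2,0,0,0,0, -43,-18.5,-2,0,0,0,0, -43,-18.5,-2,0,0,0,0, 0,0,0,0,0,0,0, 0,0,0,0,0,0,0]'
python3 low.py lower_green lower_grey
```

```text
clock: 28.8
eef_pos: [0.6462, 0.1216, 0.0601]
orientation: [2.235, 2.208, 0.001]
contact_force: [-1.2, -0.6, 5.2]
width: 0.131
grip_force: 59.1
clock: 29.6
eef_pos: [0.6457, 0.1215, 0.2425]
orientation: [2.234, 2.208, 0.001]
contact_force: [0.5, 0.2, -1.1]
width: 0.126
grip_force: 58.5
clock: 30.8
eef_pos: [0.4554, -0.3068, 0.2605]
orientation: [2.236, 2.205, 0.0]
contact_force: [0.1, 0.2, -0.8]
width: 0.127
grip_force: 58.8
30.85 [ 0.4559 -0.306   0.2603]
```

```bash
cat > reg.py <<'E'
from h import *
import sys
S=snap("wrist");P=cloud(S);s=telemetry.state();print(s["clock"],s["eef_pos"].round(4))
x,y=map(float,sys.argv[1:3]); z=float(sys.argv[3])
m=(np.hypot(P[...,0]-x,P[...,1]-y)<.075)
print(rect(S,P,m,z,.004))
if len(sys.argv)>4: save(S,sys.argv[4])
E
python3 reg.py .4546 -.2048 .028 w4.png
```

```text
31.0 [ 0.4564 -0.3052  0.26  ]
(array([ 454.7, -204.8]), array([59.8, 76.1]), np.float32(172.8), 2322)
```

View pics/w4.png

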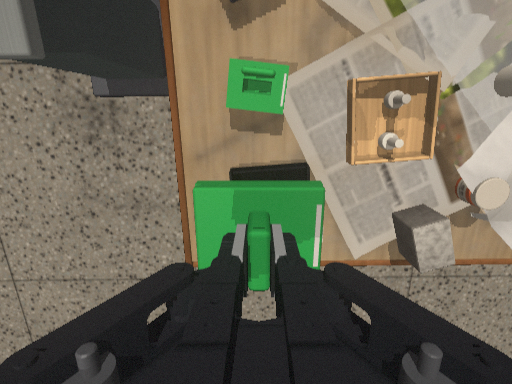

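The picture shows both knobs standing in the wood tray at (398,100) and (392,142). The green lower is at (258,85), unmoved.

```bash
python3 -m pendant '[33.5,-0.9,0,0,0,0,0, 33.5,-0.9,0,0,0,0,0, 33.5,-0.9,0,0,0,0,0, 0,0,30,0,0,0.112,0, 0,0,40,0,0,0,0, 0,0,40,0,0,0,0, 0,0,40,0,0,0,0, 0,0,22,0,0,0,0, 0,0,0,0,0,0,0, 0,0,0,0,0,0,0, 0,0,0,0,0,0,0, 0,0,0,0,0,0,0]'
python3 -m pendant '[0,0,0,0,0,0,0]'|head -2
```

```text
clock: 32.2
eef_pos: [0.4551, -0.2059, 0.0892]
orientation: [2.353, 2.078, 0.001]
contact_force: [-0.4, -0.6, -0.3]
width: 0.13
grip_force: 58.7
clock: 32.3
eef_pos: [0.4548, -0.2058, 0.0887]
```

```bash
python3 -m pendant '[0.5,0,10,0,0,0,0, 0,0,12,0,0,0,0, 0,0,8,0,0,0,0, 0,0,3,0,0,0,0, 0,0,2,0,0,0,0, 0,0,2,0,0,0,0, 0,0,2,0,0,0,0, 0,0,1,0,0,0,0, 0,0,0,0,0,0,0, 0,0,0,0,0,0,0]'
```

```text
clock: 33.3
eef_pos: [0.4546, -0.2052, 0.0481]
orientation: [2.354, 2.079, 0.0]
contact_force: [-1.6, 1.3, 5.8]
width: 0.128
grip_force: 59.6
```

```bash
python3 -m pendant '[0,0,0,0,0,0,40, 0,0,0,0,0,0,40, 0,0,0,0,0,0,40, 0,0,-10,0,0,0,40, 0,0,-40,0,0,0,40, 0,0,-40,0,0,0,40, 0,0,-40,0,0,0,40, -40,0,-30,0,0,-0.112,40, -40,0,-20,0,0,0,40, -25,0,0,0,0,0,40, 0,0,0,0,0,0,40, 0,0,0,0,0,0,40]'|head -3
python3 reg.py .4547 -.2048 .044
python3 -m pendant '[40,40,0,0,0,0,40, 40,40,0,0,0,0,40, 40,40,0,0,0,0,40, 40,32,0,0,0,0,40, 40,32,0,0,0,0,40, 0,0,0,0,0,0,40, 0,0,0,0,0,0,40]'|head -3
python3 low.py upper_grey lower_grey
```

```text
clock: 34.5
eef_pos: [0.4484, -0.3098, 0.2279]
orientation: [-2.235, -2.207, -0.0]
34.55 [ 0.4486 -0.3093  0.2278]
(array([ 454.3, -205.5]), array([59.6, 75.7]), np.float32(172.9), 3421)
clock: 35.25
eef_pos: [0.6195, -0.1259, 0.2274]
orientation: [-2.231, -2.211, 0.001]
35.3 [ 0.6191 -0.127   0.2276]
upper_grey 0.79 (array([645.1, -10.2]), array([58.7, 75. ]), np.float32(179.5), 3640)
lower_grey 0.77 (array([445.9, -59.8]), array([60.5, 77.8]), np.float32(24.9), 2700)
```

Green is closed. Next is the grey upper half.

```bash
python3 -m pendant '[38.7,8.3,0,0,0,0,40, 38.7,8.3,0,0,0,0,40, 38.7,8.3,0,0,0,0,40, 0,0,40,0,0,0,40, 0,0,40,0,0,0,40, 0,0,40,0,0,0,40, 0,0,26,0,0,0,40, 0,0,10,0,0,0,40, 0,0,10,0,0,0,40, 0,0,0,0,0,0,40, 0,0,0,0,0,0,40]'
python3 -m pendant '[0,0,0,0,0,0,40]'|head -2
```

```text
clock: 36.5
eef_pos: [0.6463, -0.0122, 0.0631]
orientation: [2.234, 2.207, 0.002]
contact_force: [-0.4, -0.1, 0.1]
width: 0.466
grip_force: 0.0
clock: 36.6
eef_pos: [0.6464, -0.0121, 0.0632]
```

```bash
python3 -m pendant '[1.3,-0.8,2,0,0,0,40, 0,0,0,0,0,0,40, 0,0,0,0,0,0,0, 0,0,0,0,0,0,0, 0,0,0,0,0,0,0, 0,0,0,0,0,0,0, 0,0,0,0,0,0,0, 0,0,0,0,0,0,0]' 60
python3 -m pendant '[0,0,-4,0,0,0,0, 0,0,-6,0,0,0,0, 0,0,-8,0,0,0,0, 0,0,-12,0,0,0,0, 0,0,-30,0,0,0,0, 0,0,-40,0,0,0,0, 0,0,-40,0,0,0,0,0,0,-40,0,0,0,0]'
python3 -m pendant '[-26,-33,-3,0,0,0,0, -26,-33,-3,0,0,0,0, -26,-33,-3,0,0,0,0, -26,-33,-3,0,0,0,0, -26,-33,-3,0,0,0,0, -26,-33,-3,0,0,0,0, 0,0,0,0,0,0,0, 0,0,0,0,0,0,0]'|head -2
python3 reg.py .4459 -.0598 .028
python3 low.py upper_grey
```

```text
clock: 37.4
eef_pos: [0.6451, -0.0106, 0.06]
orientation: [2.234, 2.208, 0.0]
contact_force: [-0.8, 0.0, 3.8]
width: 0.132
grip_force: 58.9
clock: 38.2
eef_pos: [0.6447, -0.0106, 0.2425]
orientation: [2.234, 2.208, 0.001]
contact_force: [0.4, 0.1, -0.5]
width: 0.13
grip_force: 58.5
clock: 39.0
eef_pos: [0.4449, -0.1646, 0.2589]
39.05 [ 0.4454 -0.1642  0.2585]
(array([444.9, -60. ]), array([59.9, 76.1]), np.float32(24.7), 2412)
39.1 [ 0.4456 -0.1639  0.2582]
upper_grey 0.66 None
```

```bash
python3 -m pendant '[34.7,-0.6,0,0,0,0,0, 34.7,-0.6,0,0,0,0,0, 34.7,-0.6,0,0,0,0,0, 0,0,30,0,0,-0.1477,0, 0,0,40,0,0,-0.1477,0, 0,0,40,0,0,-0.1477,0, 0,0,40,0,0,0,0, 0,0,20,0,0,0,0, 0,0,0,0,0,0,0, 0,0,0,0,0,0,0, 0,0,0,0,0,0,0, 0,0,0,0,0,0,0]'
python3 -m pendant '[0,0,0,0,0,0,0]'|head -2
```

```text
clock: 40.35
eef_pos: [0.4452, -0.0601, 0.0889]
orientation: [1.694, 2.644, 0.001]
contact_force: [-0.2, -0.6, -0.9]
width: 0.131
grip_force: 58.9
clock: 40.45
eef_pos: [0.445, -0.0602, 0.0886]
```

Yaw is 114.7°, which is right, and the position is on target. Lowering now.

```bash
python3 -m pendant '[0,0,10,0,0,0,0, 0,0,12,0,0,0,0, 0,0,8,0,0,0,0, 0,0,3,0,0,0,0, 0,0,2,0,0,0,0, 0,0,2,0,0,0,0, 0,0,2,0,0,0,0, 0,0,1,0,0,0,0, 0,0,0,0,0,0,0, 0,0,0,0,0,0,0]'
```

```text
clock: 41.45
eef_pos: [0.4447, -0.0602, 0.048]
orientation: [1.695, 2.645, 0.0]
contact_force: [-1.0, 0.5, 2.2]
width: 0.128
grip_force: 59.5
```

```bash
python3 -m pendant '[0,0,0,0,0,0,40, 0,0,0,0,0,0,40, 0,0,0,0,0,0,40, 0,0,-10,0,0,0,40, 0,0,-40,0,0,0,40, 0,0,-40,0,0,0,40, 0,0,-40,0,0,0,40, -40,0,-30,0,0,0.1477,40, -40,0,-20,0,0,0.1477,40, -25,0,0,0,0,0.1477,40, 0,0,0,0,0,0,40, 0,0,0,0,0,0,40]'|head -3
python3 reg.py .4449 -.060 .044
python3 -m pendant '[45,0,-10,0,0,0,40, 45,0,-10,0,0,0,40, 45,0,-10,0,0,0,40, 45,0,-10,0,0,0,40, 45,0,0,0,0,0,40, 45,0,0,0,0,0,40, 45,0,0,0,0,0,40, 45,-10,0,0,0,0,40, 45,-10,0,0,0,0,40, 45,-10,0,0,0,0,40, 0,0,0,0,0,0,40, 0,0,0,0,0,0,40]'|head -2
python3 - <<'E'
from h import *
T=snap("top");P=cloud(T)
for n,x,y,z in (("orange",.4757,.1905,.044),("green",.4547,-.2048,.044),("grey",.4449,-.06,.044),("blue",.452,.0665,.028)):
    print(n,rect(T,P,np.hypot(P[...,0]-x,P[...,1]-y)<.075,z,.005))
a=cv2.cvtColor(T["p"],cv2.COLOR_RGB2BGR)[120:280,100:430]; cv2.imwrite("pics/end.png",cv2.resize(a,(792,384),interpolation=cv2.INTER_CUBIC))
E
```

```text
clock: 42.65
eef_pos: [0.4756, -0.1597, 0.228]
orientation: [-2.234, -2.209, -0.0]
42.7 [ 0.4756 -0.1592  0.2279]
(array([444.8, -59.8]), array([59.6, 75.9]), np.float32(24.8), 3345)
clock: 43.9
eef_pos: [0.4501, 0.2917, 0.2676]
orange (array([473.8, 191.4]), array([60.2, 76.3]), np.float32(16.0), 536)
green (array([ 453.5, -202.8]), array([59.9, 76.1]), np.float32(173.4), 552)
grey (array([443.6, -57.8]), array([59.8, 76.1]), np.float32(24.7), 560)
blue (array([450.9,  67.5]), array([60. , 76.2]), np.float32(23.0), 498)
```

View pics/end.png

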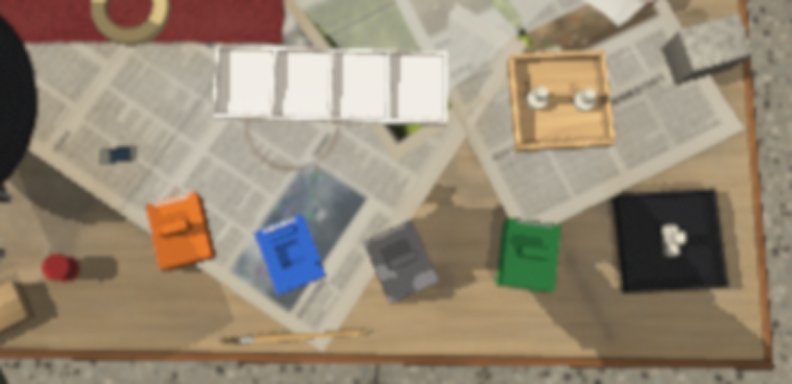

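The final picture shows three moulds closed: orange (180,232), grey (400,262) and green (530,255). Blue stands open and empty at (290,254). The knobs are in the wood tray at (540,97) and (585,100), the bar is in the black tray at (673,240), and the rack hasn't moved. Handing in.

```bash
python3 -c "
from h import *
print(bot.hand_in())"
```

```text
the job is handed in; nothing more can be done
None
```

The job is handed in, though no verdict came back: the orange, green and grey moulds are closed fully home, blue is left open and empty because its upper half is missing, both knobs are in the wooden tray, the one bar is in the black tray (grey held no casting), and the rack, spool and eraser look unmoved in the final picture.

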